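# Gauge a tart tamper

## Task

Check the round tart tamper on the bench gauge: first turn the gauge's dial two clicks clockwise, from the white mark to the green one, then stand the tamper upright on the blue spot between the open jaws and let go of it. Then slide the moving jaw gently along by its teal fin until the tamper's foot is held snugly between both jaws, without forcing the jaw out of square, and leave everything else on the bench where it is.

Things in the scene. Friction and masses are not known exactly. Their poses are not given: they have to be found in the camera images.
- gauge: Bench gauge fixed to the table: an aluminium base plate 170 mm (its x, -85 to 85) by 315 mm (its y, -140 to 175), 12 mm thick, carrying a steel beam along y at x = 55, a dark fixed jaw, a dark moving jaw, and a grey dial block. Origin: on the table under the plate, plate top at z = 12 mm. x points away from the robot at yaw 0. The jaws reach from the beam towards -x and stand 15 to 49 mm above the table. The place and yaw of the gauge vary.
- gauge_spot (a point): Centre of the flat blue spot (44 mm across) on the plate top, at (-30, -60, 12) mm in the gauge frame; same axes as the gauge. It is centred on the measuring line and 30 mm from the fixed jaw's face, so the 60 mm foot standing exactly on it just touches the fixed jaw; up to 15 mm nearer the moving jaw is as good, since the moving jaw pushes the tamper along the plate to the fixed one.
- fixed_jaw: Fixed dark steel jaw, part of the gauge, with its measuring face at y = -90 mm in the gauge frame, looking to +y. Its origin and axes coincide with the gauge's.
- jaw: Moving dark steel jaw, 115 mm long and 24 mm thick, facing the fixed jaw. It is carried by the slide through a stiff spring pivot on the beam; origin on the pivot axis, at table height.
- jaw_face (a point): Point of the moving jaw's measuring face on the measuring line (x = -30 mm in the gauge frame), 32 mm above the table.
- slide (a joint): Travel of the moving jaw along the beam in m, growing as it closes towards the gauge's -y. The gap between the jaw faces is 0.110 minus this, so a 60 mm foot is gripped at 0.050. Starts between 0 and 0.025. The slide drags with about 3 N and stays where it is left.
- slide_fin (a point): Grip point of the teal fin on top of the slide, 80 mm above the table. The fin is 14 mm thick along the travel (gauge y), 34 mm wide (gauge x), its top 96 mm above the table; it stands up free from 39 mm upwards. It stands on the beam, 85 mm from the measuring line. Pinch it across its 14 mm, or push it.
- skew (a joint): How far the moving jaw is turned out of square about its pivot, in rad; 0 = parallel to the fixed jaw. The foot pressing on the jaw turns it about 0.003 rad per newton (the face gives about 0.25 mm per newton). More than 0.05 (about 16 N) is forcing it. After release the slide's drag keeps up to about 0.01.
- dial (a joint): Angle of the dial in rad, growing clockwise seen from above; clicks (spring detents) at 0 (white mark, the start), 0.6 (yellow), 1.2 (green) and 1.8 (red). Turned past half-way between two clicks it snaps to the next. It needs up to about 0.2 N m.
- dial_grip (a point): Grip point of the dial, on its vertical axis at (-20, 125) mm in the gauge frame, 52 mm above the table, within a black bar 50 mm long, 13 mm thick and 32 mm tall (35 to 67 mm above the table) that is to be pinched across its 13 mm. The point's x axis lies along the bar; the white pointer line is on the bar's -x end. At joint 0 the point's x axis is turned 0.9 rad anticlockwise from the gauge's x axis.
- tamper: Round tart tamper, loose, about 0.2 kg (varies): a white foot 60 mm across and 30 mm high, on it an upright brown wooden handle 28 mm across, top at 100 mm. Origin at the centre of the underside, z up along the handle. Stands on the table to the left of the gauge.
- square_tamper: Bystander: a tamper with the same wooden handle but a square white foot (56 mm). It and the round one may swap places. Leave alone.
- tub: Bystander: square tub 102 mm wide and 97 mm high, dark berry red with a white lid.
- spatula: Bystander: spatula with grey handle, 240 mm long, lying.
- cutter: Bystander: steel ring cutter, 72 mm across, 45 mm high.
- jar: Bystander: amber jar, 70 mm across, 110 mm high.
- bowl: Bystander: steel bowl, 140 mm across, 60 mm high.
Not all that is in view belongs to the job. What is shaped like the tamper but pink or yellow is not meant.

How it is judged:
By the outcome, as a careful person would: the job done as asked, in the order asked, and still so for the second after the job is handed in, with the robot touching nothing.
It also fails if it takes over 62 s, if anything falls off the work surface, if the arm or the gripper's body presses on something with over 40 N, if the wrist force passes 120 N, or if a joint passes its speed limit or range.

## Robot

A 6-joint arm with a two-finger parallel gripper is mounted at the origin on the work surface. World frame = base frame: x ahead of the robot, y to its left, z up, the work surface at z = 0. Lengths are in m, angles in rad, forces in N, time in s.
With the tool pointing down it reaches from about 0.325 to 0.85 m from the base axis. Payload 4.4 kg.
Tool frame: the origin (TCP) lies at the very end of the fingers, on their centre line; the grasp point (between the pads) lies 19 mm behind it (r.grip_point_offset is the distance from the TCP to the grasp point, in m); z points along the fingers, y is the line along which they close (so a half turn about z gives the same grasp; the last joint's range is limited). The gripper opens to 94 mm and grips with 3 to 60 N. Pads are 16 mm wide; open, the fingers measure 119 mm over their backs; the gripper's body (75 mm by 177 mm) begins 78 mm behind the grasp point.
Start: joints at [-1.254, 0.207, 1.542, -0, 1.393, -0.15], TCP at [0.259, -0.513, 0.205] pointing down, gripper open.
Joint ranges: [-2.73, 2.73], [-0.86, 2.22], [0.23, 2.46], [-1.11, 4.25], [0.08, 2.63], [-2.82, 2.82]. Speed limits (rad/s): [2.79, 2.79, 3.14, 3.14, 3.14, 3.14].

## Interface

Orientations are given as a unit quaternion [x, y, z, w].
In Python, from rig import r gives the robot as it stands. The module is installed in compiled form; this text tells all that it offers.
- The arm moves only by the tool arm_command, never from a script. Its argument "rows" is a list that holds one entry, the list of rows, each a list of 5 numbers: the shift along the tool's x, y, z in units of 25 mm (1.0 is 25 mm), then the turn about the tool's z in units of 6 degrees (1.0 is 6 degrees), then the opening, from -1 (shut) to 1 (fully open). A call has 1 to 12 rows; each row is the pose to reach, as a shift and turn from the pose commanded when the call began, along the tool's axes at that moment; what a row does not reach only later rows make up. A row lasts 1/12 s, in which the tool goes at most 41.7 mm and 7.16 degrees, less where a joint would pass 70% of its speed; a pose out of reach is approached as far as the arm can. A call with a gripper value outside its range is refused whole. The fingers move at their own pace and stop on an object; "force" is the grip in N (left out, the last holds). Time passes only in rows, so rows that repeat a pose let the fingers close. It gives the time, the measured TCP pose, the force, the opening and the grip force at its end, in the units of the state.
- r.state(): the state, without advancing time (a new reading comes with each control period).
- r.grab_frame(name): name is "side" or "top" or "wrist"; returns a dict with "frame" (480x640x3 uint8, red, green, blue), "range_z" (480x640 float32, m along the optical axis (not along the pixel's ray), 0 where there is no reading), "fov_y" (degrees; the focal length in pixels is half the picture's height over the tangent of half this angle, whatever the lens; pixels are square), "cx", "cy" (the principal point, pixels), "dist_coeffs" ([k1, k2, p1, p2, k3] as OpenCV has them; the pictures are not rectified), "extrinsics" (4x4, takes a point from world to camera coordinates); the wrist camera has in their place "hand_eye" (4x4, takes a point from camera to tool coordinates, whose origin is the TCP and whose axes are the flange's). Camera axes: x right, y down, z forward; pixel columns grow to the right and rows downward; lengths in m; the calibration is good to about 2 mm. A picture is of the moment at which its call begins: read the wrist's pose just before it.
- r.sign_off(): hands the job in; it is judged then, once.
The state is a dict: "time": time; "joint_pos": joint angles; "joint_vel": joint speeds; "tau": joint torques, N m; "tcp_pos": TCP position; "tool_rot": TCP orientation; "force": force on the tool from outside, world axes, zero at the start; "wrist_torque": the same for the moment, N m; "width": finger opening in m; "gripper_force": force on a finger pad.
Only numpy, scipy, OpenCV 4.12 (cv2) and the standard library are available. Lean on these libraries where they do the work, as an engineer would, in place of code of your own. Each camera call takes 0.05 s, during which the arm holds its last target. There are 200 camera calls.

## Working session

There is one attempt and no reset: what is moved stays moved. The work goes in short steps, Python scripts to look and compute and a tool call to move; the robot and the scene stay as the last step left them, time stands still between calls to the robot, and variables do not carry over. Pictures are saved under pics/ and viewed, at most 10 in all, crops included, and the job is handed in when it is done.

Besides the shell and the picture viewer there is one more tool, called after "Request:" by a JSON object that holds its "fn" and its "kwargs". arm_command: Moves the arm, as the interface text tells. Its arguments: {"type":"object","properties":{"rows":{"type":"array"},"force":{"type":"number"}},"required":["rows"]}

```bash
mkdir -p pics
cat > h.py <<'E'
import numpy as np, cv2, pickle
from rig import r
def grab(n):
    s=r.state(); f=r.grab_frame(n); f['s']=s; pickle.dump(f,open(f'{n}.pkl','wb')); return f
def load(n): return pickle.load(open(f'{n}.pkl','rb'))
def K(f):
    h=f['frame'].shape[0]; F=h/2/np.tan(np.radians(f['fov_y'])/2)
    return np.array([[F,0,f['cx']],[0,F,f['cy']],[0,0,1]])
def c2w(f):
    if 'extrinsics' in f: return np.linalg.inv(f['extrinsics'])
    from scipy.spatial.transform import Rotation as R
    T=np.eye(4); T[:3,:3]=R.from_quat(f['s']['tool_rot']).as_matrix(); T[:3,3]=f['s']['tcp_pos']
    return T@f['hand_eye']
def rays(f,px):
    u=cv2.undistortPoints(np.array(px,float).reshape(-1,1,2),K(f),np.array(f['dist_coeffs'],float)).reshape(-1,2)
    return np.c_[u,np.ones(len(u))]
def deproj(f,px):
    d=rays(f,px); z=np.array([f['range_z'][int(round(v)),int(round(u))] for u,v in px])
    T=c2w(f); return (d*z[:,None])@T[:3,:3].T+T[:3,3]
def atz(f,px,z):
    d=rays(f,px); T=c2w(f); w=d@T[:3,:3].T; o=T[:3,3]
    return o+w*((np.asarray(z)-o[2])/w[:,2])[:,None]
def proj(f,P):
    Ti=np.linalg.inv(c2w(f)); return cv2.projectPoints(np.array(P,float),cv2.Rodrigues(Ti[:3,:3])[0],Ti[:3,3],K(f),np.array(f['dist_coeffs'],float))[0].reshape(-1,2)
def save(n,im): cv2.imwrite(f'pics/{n}.png',cv2.cvtColor(im,cv2.COLOR_RGB2BGR))
E
python3 - <<'E'
from h import *
for n in('top','side'):
    f=grab(n); save(n+'0',f['frame']); print(n,f['fov_y'],c2w(f)[:3].round(3).tolist(),f['dist_coeffs'])
s=r.state(); print({k:s[k] for k in('time','tcp_pos','tool_rot','width','force')})
E
```

```text
top 44.63384686943341 [[-0.004, -0.995, 0.101, 0.399], [-1.0, 0.003, -0.008, -0.048], [0.007, -0.101, -0.995, 1.583]] [-0.07550319  0.          0.          0.          0.        ]
side 42.863815879047124 [[-0.729, -0.457, 0.509, -0.23], [-0.684, 0.479, -0.55, 0.767], [0.008, -0.749, -0.662, 1.066]] [-0.12843635  0.          0.          0.          0.        ]
{'time': 0.1, 'tcp_pos': array([ 0.2590411 , -0.51251943,  0.20441014]), 'tool_rot': array([ 9.72765344e-01,  2.31789821e-01, -9.52680285e-05, -1.02710761e-03]), 'width': 0.09428064079434476, 'force': array([ 0.28251201, -0.5034555 , -0.24430769])}
```

View pics/top0.png

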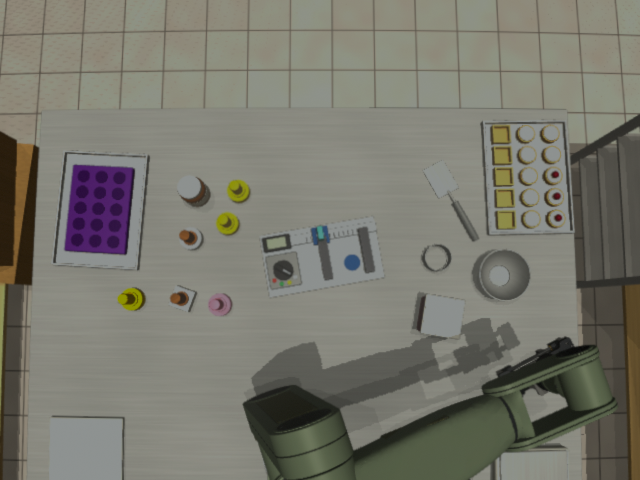

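View pics/side0.png

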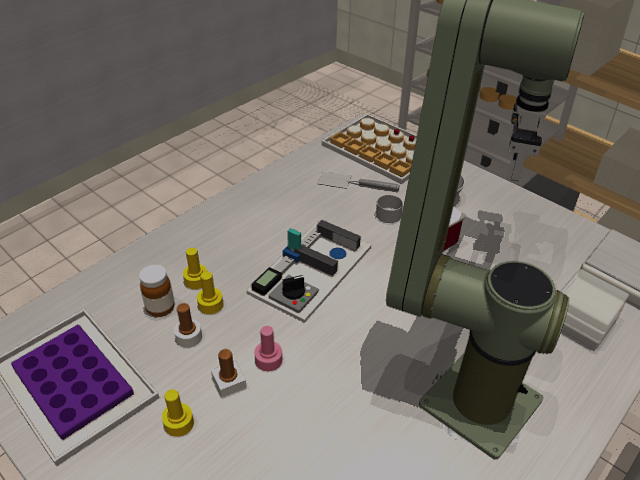

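The top view shows the gauge around (323,257), with its blue spot at (352,262), teal fin at (320,234) and dial at (285,271).

What could be taken for the tamper:
- (188,237): brown handle, round white foot
- (181,298): brown handle, square foot
- (219,304): pink
- (227,223), (237,190), (130,298): yellow

By the description it is (188,237). I'll check that in a close crop and measure.

Run:
```python
from h import *
f=load('top'); im=f['frame']
save('crop1',cv2.resize(im[170:320,160:400],None,fx=3.3,fy=3.3,interpolation=cv2.INTER_CUBIC))
hsv=cv2.cvtColor(im,cv2.COLOR_RGB2HSV); z=f['range_z']
def blob(name,lo,hi,box,zz):
    x0,y0,x1,y1=box; m=cv2.inRange(hsv,lo,hi); q=np.zeros_like(m); q[y0:y1,x0:x1]=m[y0:y1,x0:x1]
    v,u=np.nonzero(q); c=(u.mean(),v.mean()); print(name,len(u),np.round(c,1),atz(f,[c],[zz]).round(4), 'depth z',np.round(np.median(deproj(f,np.c_[u,v]),0),4))
blob('spot',(100,120,60),(120,255,255),(335,245,375,280),.012)
blob('fin',(82,100,60),(99,255,255),(300,215,340,250),.096)
blob('handle',(4,90,40),(14,255,200),(170,220,206,255),.1)
# fin top: highest pixels near; handle top: highest pixels
vv,uu=np.mgrid[215:255,165:345].reshape(2,-1); P=deproj(f,np.c_[uu,vv])
for nm,u0,u1,lo in(('fintop',300,340,.088),('handletop',172,210,.092),):
    m=(uu>u0)&(uu<u1)&(P[:,2]>lo)&(P[:,2]<.13); print(nm,m.sum(),P[m].mean(0).round(4),P[m].min(0).round(4),P[m].max(0).round(4))
m=(uu>172)&(uu<210)&(P[:,2]>.024)&(P[:,2]<.036); print('foot',m.sum(),P[m].min(0),P[m].max(0))
```

```text
spot 164 [351.6 262. ] [[ 0.5102 -0.1292  0.012 ]] depth z [ 0.5103 -0.13    0.012 ]
fin 68 [319.9 232.2] [[ 0.5812 -0.0443  0.096 ]] depth z [ 0.5823 -0.0444  0.0956]
handle 163 [187.6 236.7] [[0.5702 0.2944 0.1   ]] depth z [0.5722 0.2991 0.0946]
fintop 73 [ 0.5801 -0.0432  0.0957] [ 0.5638 -0.0521  0.0898] [ 0.5971 -0.0342  0.1022]
handletop 95 [0.5739 0.3036 0.099 ] [0.5612 0.2905 0.0922] [0.5882 0.3184 0.1069]
foot 207 [0.54793594 0.27301336 0.02401996] [0.60221207 0.3345269  0.03598276]
```

View pics/crop1.png

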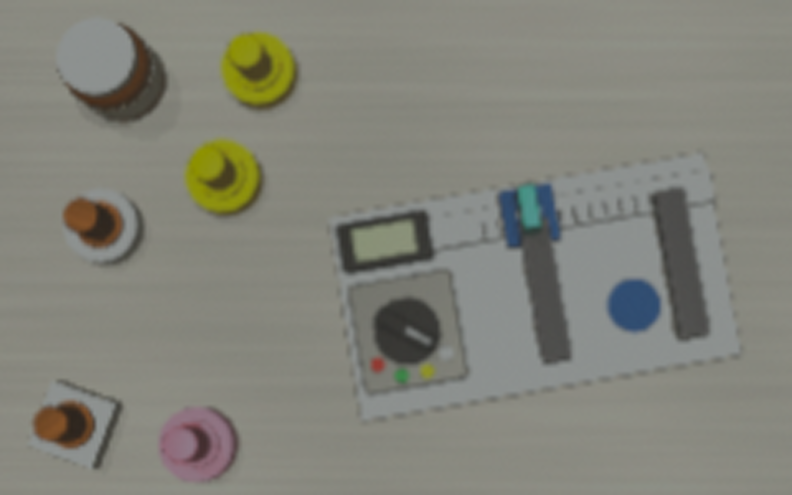

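The crop shows that the candidate at (188,237) has a round white foot, and the one at (181,298) a square foot, so the choice holds. Plate corners in the crop are (330,218), (708,155), (740,352) and (362,418). I'll fit the gauge pose from these and plan the dial approach.

```bash
cat >> h.py <<'E'
from scipy.spatial.transform import Rotation as Rn
def plan(x,y,z,psi):
    "total shift/turn in row units from the measured pose to tool-down pose with tool x at angle psi"
    s=r.state(); R=Rn.from_quat(s['tool_rot']).as_matrix(); p=np.array(s['tcp_pos'])
    d=R.T@(np.array([x,y,z])-p)/.025; cur=np.arctan2(R[1,0],R[0,0])
    t=-np.degrees((psi-cur+np.pi)%(2*np.pi)-np.pi)/6
    print('rows to go',d.round(3),'turn',round(t,3),'| tcp',p.round(4),'psi',round(cur,4),'F',np.round(s['force'],1),'t',round(s['time'],2),'w',round(s['width'],4))
G=None
def gauge(): return np.load('g.npy')   # x,y,yaw
def g2w(x,y):
    gx,gy,a=gauge(); return np.array([gx+np.cos(a)*x-np.sin(a)*y, gy+np.sin(a)*x+np.cos(a)*y])
E
python3 - <<'E'
from h import *
f=load('top')
c=np.array([(330,218),(708,155),(740,352),(362,418)])/3.3-.35+[160,170]
W=atz(f,c,[.012]*4)[:,:2]; W=np.r_[W,[[.5102,-.1295]]]
L=np.array([(85,175),(85,-140),(-85,-140),(-85,175),(-30,-60)])/1e3
w=np.array([1,1,1,1,3.])[:,None]
lm=(L*w).sum(0)/w.sum(); wm=(W*w).sum(0)/w.sum(); A,B=L-lm,W-wm
a=np.arctan2((w[:,0]*(A[:,0]*B[:,1]-A[:,1]*B[:,0])).sum(),(w*A*B).sum())
R=np.array([[np.cos(a),-np.sin(a)],[np.sin(a),np.cos(a)]]); g=wm-R@lm
print('edges',np.linalg.norm(np.diff(W[:4],axis=0),axis=1),'gauge',g,a,'res mm',((W-(L@R.T+g))*1e3).round(1).tolist())
np.save('g.npy',[*g,a])
d=g2w(-.02,.125); print('dial',d,'spot',g2w(-.03,-.06),'fin x expected .055; meas',R.T@(np.array([.5803,-.0435])-g))
plan(*d,.2,a+.9)
E
```

```text
edges [0.31486162 0.1640397  0.31212179] gauge [ 0.529707   -0.06593312] 0.164193504406012 res mm [[-2.5, -1.5], [-2.8, -1.4], [2.7, 2.2], [1.7, -0.9], [0.3, 0.5]]
dial [0.48954389 0.05411656] spot [ 0.50991788 -0.13002985] fin x expected .055; meas [0.0535794  0.01386164]
rows to go [ 18.45  -16.072   0.215] turn -5.695 | tcp [ 0.259  -0.5125  0.2044] psi 0.4678 F [ 0.3 -0.5 -0.2] t 0.1 w 0.0943
```

Request:
{"fn": "arm_command", "kwargs": {"rows": [[[1.5, -1.3, 0, -0.5, 0], [3, -2.6, 0, -1, 0], [4.5, -3.9, 0, -1.5, 0], [6, -5.2, 0, -2, 0], [7.5, -6.5, 0, -2.5, 0], [9, -7.8, 0, -3, 0], [10.5, -9.1, 0, -3.5, 0], [12, -10.4, 0, -4, 0], [13.5, -11.7, 0, -4.5, 0], [15, -13, 0, -5, 0], [16.5, -14.3, 0, -5.5, 0], [17.6, -15.3, 0, -5.7, 0]]]}}

```text
time: 1.1
tcp_pos: [0.4486, -0.0483, 0.2052]
tool_rot: [0.861, 0.508, -0.0, -0.0]
force: [0.4, -1.1, 0.4]
width: 0.047
gripper_force: 0.0
```

Run:
```python
from h import *
f=grab('wrist'); save('w1',f['frame'])
d=g2w(-.02,.125); plan(*d,.16,gauge()[2]+.9)
a=gauge()[2]+.9
print(proj(f,[[*d,.067],[*(d+.025*np.array([np.cos(a),np.sin(a)])),.067],[*(d-.025*np.array([np.cos(a),np.sin(a)])),.067],[*g2w(-.03,-.06),.012]]))
```

```text
rows to go [ 4.078 -0.444  1.841] turn 0.092 | tcp [ 0.4506 -0.0411  0.2053] psi 1.0738 F [ 0.   2.8 -0.7] t 1.15 w 0.0471
[[293.7020793   72.75245104]
 [293.2885672   34.01745368]
 [294.09138069 109.83149246]
 [415.2965164  256.51011097]]
```

View pics/w1.png

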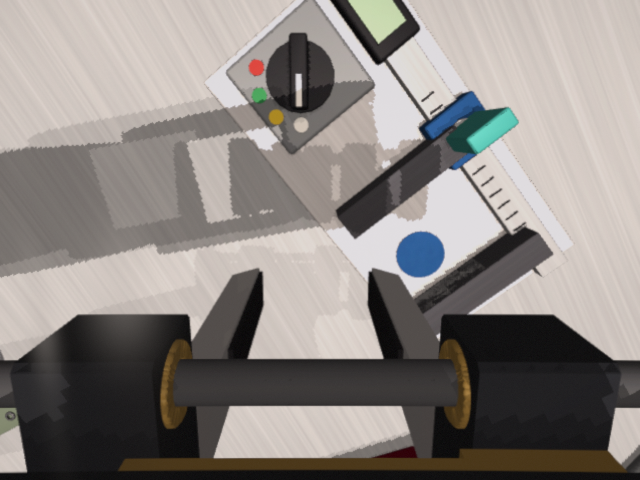

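The wrist view shows the bar centred at about (299,72), with its white pointer at (298,90) towards the white mark, and the blue spot at (420,254). The bar lies along the tool's x, as expected. I'll re-measure now that the arm has settled.

Run:
```python
from h import *
for i in range(4): f=grab('wrist')
im=f['frame']; hsv=cv2.cvtColor(im,cv2.COLOR_RGB2HSV)
print(f['s']['tcp_pos'],f['s']['joint_vel'].round(3))
m=cv2.inRange(hsv,(100,120,60),(120,255,255)); n,l,st,ce=cv2.connectedComponentsWithStats(m); 
for i in range(1,n):
    if st[i,4]>500: print('blue',st[i],ce[i].round(1), atz(f,[ce[i]],[.012]).round(4))
print('spot exp',g2w(-.03,-.06))
vv,uu=np.mgrid[0:160:1,200:400:1].reshape(2,-1); P=deproj(f,np.c_[uu,vv])
d=g2w(-.02,.125); q=(P[:,2]>.06)&(P[:,2]<.075)&(np.linalg.norm(P[:,:2]-d,axis=1)<.045)
B=P[q]; rect=cv2.minAreaRect(B[:,:2].astype(np.float32)*1000); print('bar',q.sum(),rect,'z',B[:,2].mean(),'exp',d)
vv,uu=np.mgrid[0:330:1,350:640:1].reshape(2,-1); P=deproj(f,np.c_[uu,vv])
q=(P[:,2]>.09)&(P[:,2]<.102)&(np.linalg.norm(P[:,:2]-[.58,-.0435],axis=1)<.03); print('fin',q.sum(),cv2.minAreaRect(P[q][:,:2].astype(np.float32)*1000))
plan(*d,.1,gauge()[2]+.9)
```

```text
[ 0.44834297 -0.04929755  0.20499851] [-0.059 -0.004  0.005 -0.005  0.001 -0.   ]
blue [ 425   91   60   47 1061] [453.6 113.2] [[ 0.5923 -0.0326  0.012 ]]
blue [ 397  231   47   45 1651] [419.9 253. ] [[ 0.5147 -0.1299  0.012 ]]
spot exp [ 0.50991788 -0.13002985]
bar 1405 ((493.1474609375, 54.209678649902344), (50.4403076171875, 13.337726593017578), 61.934104919433594) z 0.0669435356557087 exp [0.48954389 0.05411656]
fin 1220 ((585.8697509765625, -44.5893440246582), (34.60504150390625, 14.530231475830078), 9.501084327697754)
rows to go [ 4.464 -0.573  4.198] turn 0.013 | tcp [ 0.4482 -0.0504  0.205 ] psi 1.0656 F [ 0.5 -0.7 -0.7] t 1.35 w 0.0466
```

Request:
{"fn": "arm_command", "kwargs": {"rows": [[[0.6, -0.2, 1, 0.1, 0], [1.3, -0.4, 2, 0.1, 0], [1.9, -0.6, 2.6, 0.1, 0], [1.9, -0.6, 2.6, 0.1, 0], [1.9, -0.6, 2.6, 0.1, 0], [1.9, -0.6, 2.6, 0.1, 0]]]}}

```text
time: 1.85
tcp_pos: [0.459, -0.0035, 0.1413]
tool_rot: [0.865, 0.502, 0.0, 0.001]
force: [0.5, -0.4, 0.5]
width: 0.0472
gripper_force: 0.0
```

```bash
cat > bar.py <<'E'
from h import *
f=grab('wrist')
print(f['s']['tcp_pos'],f['s']['joint_vel'].round(3))
vv,uu=np.mgrid[0:480:1,0:640:1].reshape(2,-1); P=deproj(f,np.c_[uu,vv])
d=np.array([.491,.054]); q=(P[:,2]>.06)&(P[:,2]<.073)&(np.linalg.norm(P[:,:2]-d,axis=1)<.04)
B=P[q]; print('bar',q.sum(),cv2.minAreaRect(B[:,:2].astype(np.float32)*1000),'px',uu[q].min(),uu[q].max(),vv[q].min(),vv[q].max())
m=cv2.inRange(cv2.cvtColor(f['frame'],cv2.COLOR_RGB2HSV),(100,120,60),(120,255,255)); n,l,st,ce=cv2.connectedComponentsWithStats(m)
for i in range(1,n):
    if st[i,4]>500: print('blue',st[i],ce[i].round(1), atz(f,[ce[i]],[.012]).round(4))
E
python3 bar.py
```

```text
[ 0.45903762 -0.00347302  0.14129211] [ 0.001 -0.013 -0.013  0.002  0.001  0.004]
bar 1916 ((493.2229919433594, 54.031829833984375), (49.87495422363281, 12.97183895111084), 61.3620491027832) px 303 326 91 178
blue [ 462  150   75   56 1510] [497.3 177. ] [[ 0.5933 -0.0376  0.012 ]]
blue [428 304  49  37 574] [447.6 315.6] [[ 0.5153 -0.1178  0.012 ]]
```

```bash
python3 -c "
from h import *
plan(.4926,.0541,.040,1.07)"
```

```text
rows to go [ 2.655e+00 -1.000e-03  4.072e+00] turn -0.173 | tcp [ 0.4595 -0.0035  0.1418] psi 1.0519 F [ 0.2 -0.7 -0.5] t 1.9 w 0.0471
```

Request:
{"fn": "arm_command", "kwargs": {"rows": [[[1, 0, 0, -0.1, 0], [2, 0, 0, -0.2, 0], [2.65, 0, 0.5, -0.2, 0], [2.65, 0, 1.2, -0.2, 0], [2.65, 0, 2, -0.2, 0], [2.65, 0, 2.8, -0.2, 0], [2.65, 0, 3.4, -0.2, 0], [2.65, 0, 3.8, -0.2, 0], [2.65, 0, 4.05, -0.2, 0], [2.65, 0, 4.05, -0.2, 0], [2.65, 0, 4.05, -0.2, 0]]]}}

```text
time: 2.82
tcp_pos: [0.4921, 0.0555, 0.04]
tool_rot: [0.859, 0.512, 0.001, 0.0]
force: [-0.6, 0.2, 0.4]
width: 0.0467
gripper_force: 0.0
```

Request:
{"fn": "arm_command", "kwargs": {"rows": [[[0, 0, 0, 0, -0.4], [0, 0, 0, 0, -0.6], [0, 0, 0, 0, -0.8], [0, 0, 0, 0, -0.9], [0, 0, 0, 0, -0.9], [0, 0, 0, 0, -0.9]]], "force": 15}}

```text
time: 3.32
tcp_pos: [0.4922, 0.0557, 0.0396]
tool_rot: [0.859, 0.512, 0.001, 0.001]
force: [1.2, -1.3, 0.4]
width: 0.0127
gripper_force: 15.0
```

```bash
python3 -c "
from h import *
plan(.4932,.0541,.040,1.07); print(r.state()['wrist_torque'],r.state()['gripper_force'])"
```

```text
rows to go [-0.036  0.066 -0.018] turn 0.052 | tcp [0.4922 0.0557 0.0396] psi 1.0755 F [ 1.2 -1.3  0.4] t 3.32 w 0.0127
[-0.17630832 -0.22323151 -0.01824138] 15.001160949468613
```

Request:
{"fn": "arm_command", "kwargs": {"rows": [[[0, 0, 0, 0, -1], [0, 0, 0, 0.5, -1], [0, 0, 0, 1, -1], [0, 0, 0, 1.6, -1], [0, 0, 0, 2.3, -1], [0, 0, 0, 3, -1], [0, 0, 0, 3.7, -1], [0, 0, 0, 4.4, -1], [0, 0, 0, 5.1, -1], [0, 0, 0, 5.7, -1], [0, 0, 0, 5.7, -1], [0, 0, 0, 5.7, -1]]], "force": 40}}

```text
time: 4.32
tcp_pos: [0.4929, 0.0549, 0.0396]
tool_rot: [0.972, 0.237, 0.001, 0.001]
force: [3.7, -3.1, -2.1]
width: 0.013
gripper_force: 40.0
```

```bash
python3 -c "
from h import *
plan(.4932,.0541,.040,1.07-1.2); print(r.state()['wrist_torque'],r.state()['gripper_force'])"
```

```text
rows to go [-0.004  0.035 -0.017] turn 5.811 | tcp [0.4929 0.0549 0.0396] psi 0.4785 F [ 3.7 -3.1 -2.1] t 4.32 w 0.013
[-0.61883782 -0.61978517 -0.01810475] 39.99916076660156
```

Request:
{"fn": "arm_command", "kwargs": {"rows": [[[0, 0, 0, 0.6, -1], [0, 0, 0, 1.3, -1], [0, 0, 0, 2, -1], [0, 0, 0, 2.7, -1], [0, 0, 0, 3.4, -1], [0, 0, 0, 4.1, -1], [0, 0, 0, 4.8, -1], [0, 0, 0, 5.4, -1], [0, 0, 0, 5.8, -1], [0, 0, 0, 5.8, -1], [0, 0, 0, 5.8, -1], [0, 0, 0, 5.8, -1]]]}}

```text
time: 5.32
tcp_pos: [0.4931, 0.0539, 0.0396]
tool_rot: [0.998, -0.064, 0.002, 0.002]
force: [3.7, -7.3, -2.9]
width: 0.0132
gripper_force: 40.0
```

Request:
{"fn": "arm_command", "kwargs": {"rows": [[[0, 0, 0, 0, -0.7], [0, 0, 0, 0, -0.4], [0, 0, 0, 0, -0.2], [0, 0, 0, 0, -0.1], [0, 0, 0, 0, 0], [0, 0, 0, 0, 0], [0, 0, -1, 0, 0], [0, 0, -2.2, 0, 0], [0, 0, -3.5, 0, 0], [0, 0, -4.5, 0, 0], [0, 0, -5.2, 0, 0], [0, 0, -5.2, 0, 0]]]}}

```text
time: 6.32
tcp_pos: [0.4945, 0.056, 0.1739]
tool_rot: [0.998, -0.064, 0.005, -0.0]
force: [1.3, 0.5, 0.7]
width: 0.0469
gripper_force: 0.0
```

Run:
```python
from h import *
plan(.572,.302,.17,gauge()[2]+np.pi/2)
f=grab('top'); c=f['frame'][215:305,250:395]; save('top1',cv2.resize(c,None,fx=5,fy=5,interpolation=cv2.INTER_CUBIC))
```

```text
rows to go [  1.808 -10.156   0.18 ] turn -17.798 | tcp [0.4945 0.056  0.1739] psi -0.1288 F [1.3 0.5 0.7] t 6.32 w 0.0469
```

View pics/top1.png

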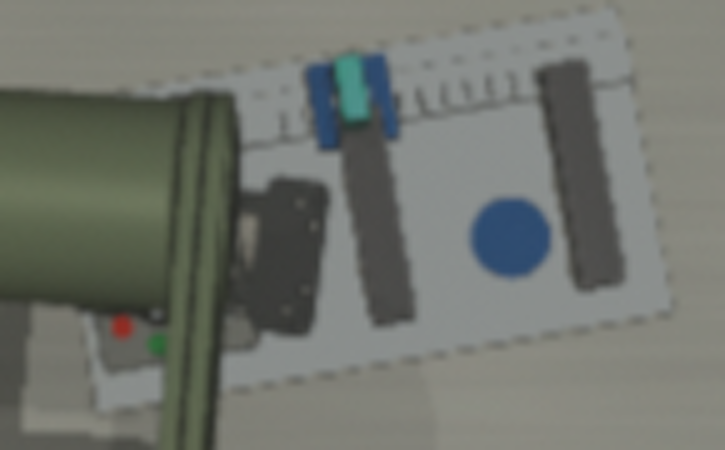

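The arm hides the dial in this view, with only the red and green marks showing at about (122,328) and (158,343). I'll check the dial from the wrist later, and go on to the tamper.

Request:
{"fn": "arm_command", "kwargs": {"rows": [[[0.2, -0.6, 0, -1.1, 0.3], [0.4, -1.2, 0, -2.2, 0.3], [0.6, -1.8, 0, -3.3, 0.3], [0.8, -2.4, 0, -4.4, 0.3], [1, -3, 0, -5.5, 0.3], [1.2, -3.6, 0, -6.6, 0.3], [1.4, -4.2, 0, -7.7, 0.3], [1.6, -4.8, 0, -8.8, 0.3], [1.9, -5.4, 0, -9.9, 0.3], [2.1, -6.1, 0, -11, 0.3], [2.3, -6.7, 0, -12.1, 0.3], [2.5, -7.3, 0, -13.2, 0.3]]]}}

```text
time: 7.37
tcp_pos: [0.5753, 0.2294, 0.166]
tool_rot: [0.808, 0.589, -0.002, -0.001]
force: [0.6, -0.5, 0.8]
width: 0.0612
gripper_force: 0.0
```

Request:
{"fn": "arm_command", "kwargs": {"rows": [[[0, 0, 0, -1.1, 0.3], [0, 0, 0, -2.2, 0.3], [0, 0, 0, -3.3, 0.3], [0, 0, 0, -4.4, 0.3], [0, 0, 0, -4.6, 0.3], [0, 0, 0, -4.6, 0.3], [0, 0, 0, -4.6, 0.3]]]}}

```text
time: 7.95
tcp_pos: [0.5759, 0.2287, 0.1677]
tool_rot: [0.648, 0.762, -0.001, -0.001]
force: [-0.1, -0.2, 0.8]
width: 0.0612
gripper_force: 0.0
```

```bash
cat > tam.py <<'E'
from h import *
f=grab('wrist'); save('w2',f['frame'])
vv,uu=np.mgrid[0:480:1,0:640:1].reshape(2,-1); P=deproj(f,np.c_[uu,vv])
d=np.array([.574,.303]); near=np.linalg.norm(P[:,:2]-d,axis=1)<.045
for lo,hi in((.092,.107),(.024,.034)):
    q=near&(P[:,2]>lo)&(P[:,2]<hi); B=P[q]; print(q.sum(),B[:,2].mean(),cv2.minEnclosingCircle(B[:,:2].astype(np.float32)*1000),'px',uu[q].min(),uu[q].max(),vv[q].min(),vv[q].max())
plan(.574,.303,.055,gauge()[2]+np.pi/2)
E
python3 tam.py
```

```text
1878 0.09981748173197295 ((579.7645263671875, 304.3258056640625), 13.874028205871582) px 317 365 96 145
3120 0.030072541793811136 ((579.785400390625, 304.37493896484375), 29.84674644470215) px 295 376 80 164
rows to go [2.946 0.404 4.522] turn -0.019 | tcp [0.5761 0.2287 0.1681] psi 1.733 F [-0.4  1.1  0.1] t 8.0 w 0.0617
```

View pics/w2.png

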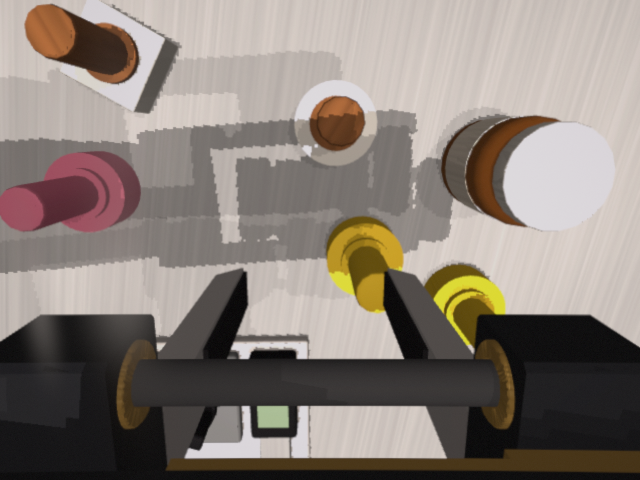

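The round brown-handled tamper stands at (337,122). The square one is at (85,50), the jar at (550,170) and a yellow one at (365,255). The measured circles have radii 13.9 and 29.8 mm at heights 100 and 30 mm, so they match the description.

```bash
python3 -c "
from h import *
plan(.5798,.3043,.055,gauge()[2]+np.pi/2)"
```

```text
rows to go [2.96  0.641 4.522] turn -0.019 | tcp [0.5761 0.2287 0.1681] psi 1.733 F [-0.4  1.1  0.1] t 8.0 w 0.0617
```

Request:
{"fn": "arm_command", "kwargs": {"rows": [[[1, 0.2, 0, 0, 0.3], [2, 0.4, 0, 0, 0.3], [2.95, 0.65, 0, 0, 0.3], [2.95, 0.65, 0, 0, 0.3], [2.95, 0.65, 0.8, 0, 0.3], [2.95, 0.65, 1.8, 0, 0.3], [2.95, 0.65, 2.8, 0, 0.3], [2.95, 0.65, 3.6, 0, 0.3], [2.95, 0.65, 4.2, 0, 0.3], [2.95, 0.65, 4.5, 0, 0.3], [2.95, 0.65, 4.5, 0, 0.3], [2.95, 0.65, 4.5, 0, 0.3]]]}}

```text
time: 9.0
tcp_pos: [0.5808, 0.3039, 0.0568]
tool_rot: [0.647, 0.762, -0.0, 0.0]
force: [0.7, 0.4, -0.1]
width: 0.0612
gripper_force: 0.0
```

Request:
{"fn": "arm_command", "kwargs": {"rows": [[[0, 0, 0, 0, 0], [0, 0, 0, 0, -0.3], [0, 0, 0, 0, -0.5], [0, 0, 0, 0, -0.7], [0, 0, 0, 0, -0.7], [0, 0, 0, 0, -0.7], [0, 0, 0, 0, -0.7]]], "force": 15}}

```text
time: 9.58
tcp_pos: [0.5806, 0.3044, 0.057]
tool_rot: [0.647, 0.763, -0.0, -0.0]
force: [-1.3, 0.8, 1.3]
width: 0.0277
gripper_force: 15.0
```

```bash
python3 -c "
from h import *
plan(.5798,.3043,.055,gauge()[2]+np.pi/2)"
```

```text
rows to go [ 0.003 -0.032  0.079] turn -0.0 | tcp [0.5806 0.3044 0.057 ] psi 1.7349 F [-1.3  0.8  1.3] t 9.58 w 0.0277
```

Request:
{"fn": "arm_command", "kwargs": {"rows": [[[0, 0, -0.3, 0, -0.7], [0, 0, -0.8, 0, -0.7], [0, 0, -1.6, 0, -0.7], [0, 0, -2.6, 0, -0.7], [0, 0, -3.6, 0, -0.7], [0, 0, -4.6, 0, -0.7], [0, 0, -5.2, 0, -0.7], [0, 0, -5.2, 0, -0.7], [0, 0, -5.2, 0, -0.7]]]}}

```text
time: 10.33
tcp_pos: [0.5816, 0.3046, 0.1886]
tool_rot: [0.647, 0.763, 0.002, 0.001]
force: [-0.6, 0.1, -2.2]
width: 0.0278
gripper_force: 15.0
```

```bash
python3 -c "
from h import *
g=gauge(); g[0]+=.0042; g[2]=.165; np.save('g.npy',g)
t=g2w(-.03,-.053); print(t, g2w(-.03,-.06)); plan(*t,.187,.165+np.pi/2); print(r.state()['gripper_force'])"
```

```text
[ 0.51301982 -0.12314086] [ 0.51416958 -0.13004579]
rows to go [-16.433  -5.502   0.035] turn -0.009 | tcp [0.5816 0.3046 0.1886] psi 1.7349 F [-0.6  0.1 -2.2] t 10.33 w 0.0278
14.996459484100342
```

Request:
{"fn": "arm_command", "kwargs": {"rows": [[[-0.7, -0.2, 0, 0, -0.7], [-2.1, -0.7, 0, 0, -0.7], [-3.6, -1.2, 0, 0, -0.7], [-5.1, -1.7, 0, 0, -0.7], [-6.6, -2.2, 0, 0, -0.7], [-8.1, -2.7, 0, 0, -0.7], [-9.6, -3.2, 0, 0, -0.7], [-11.1, -3.7, 0, 0, -0.7], [-12.6, -4.2, 0, 0, -0.7], [-14.1, -4.7, 0, 0, -0.7], [-15.4, -5.2, 0, 0, -0.7], [-16.2, -5.4, 0, 0, -0.7]]]}}

```text
time: 11.33
tcp_pos: [0.5111, -0.1202, 0.1846]
tool_rot: [0.648, 0.762, -0.001, -0.002]
force: [0.5, 0.2, -1.5]
width: 0.028
gripper_force: 15.0
```

Request:
{"fn": "arm_command", "kwargs": {"rows": [[[-0.2, -0.1, 0, 0, -0.7], [-0.2, -0.1, 0, 0, -0.7], [-0.2, -0.1, 0, 0, -0.7], [-0.2, -0.1, 0, 0, -0.7], [-0.2, -0.1, 0, 0, -0.7]]]}}

```text
time: 11.75
tcp_pos: [0.512, -0.1211, 0.1863]
tool_rot: [0.646, 0.763, 0.0, -0.0]
force: [-1.0, -0.1, -1.5]
width: 0.0279
gripper_force: 15.0
```

Run:
```python
from h import *
t=g2w(-.03,-.053); plan(*t,.0570,.165+np.pi/2); print(r.state()['gripper_force'])
f=grab('wrist'); save('w3',f['frame'])
vv,uu=np.mgrid[0:480:1,0:640:1].reshape(2,-1); P=deproj(f,np.c_[uu,vv])
d=g2w(-.02,.125); q=(P[:,2]>.06)&(P[:,2]<.073)&(np.linalg.norm(P[:,:2]-d,axis=1)<.04)
if q.sum(): print('bar',q.sum(),cv2.minAreaRect(P[q][:,:2].astype(np.float32)*1000),'exp',d)
q=(P[:,2]>.09)&(P[:,2]<.1)&(np.linalg.norm(P[:,:2]-[.585,-.044],axis=1)<.04)
if q.sum(): print('fin',q.sum(),cv2.minAreaRect(P[q][:,:2].astype(np.float32)*1000),'gauge x55 exp',g2w(.055,.014))
```

```text
rows to go [-0.093  0.031  5.171] turn 0.011 | tcp [ 0.512  -0.1211  0.1863] psi 1.737 F [-1.  -0.1 -1.5] t 11.75 w 0.0279
14.99664455652237
fin 1246 ((585.8942260742188, -44.9781379699707), (33.93218994140625, 13.441814422607422), 9.258201599121094) gauge x55 exp [ 0.58586047 -0.04308938]
```

View pics/w3.png

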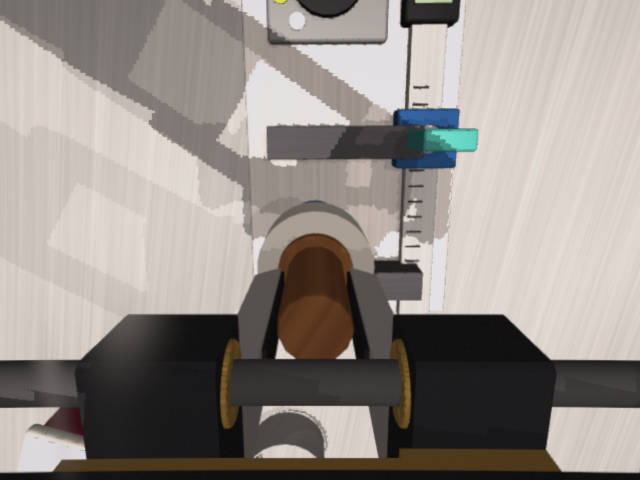

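The tamper hangs above the spot between the jaws: foot at (315,250), moving jaw at (340,142), fin at (445,140). The measured fin agrees with the gauge pose. Now I'll lower it.

Request:
{"fn": "arm_command", "kwargs": {"rows": [[[-0.1, 0, 0.5, 0, -0.7], [-0.1, 0, 1.5, 0, -0.7], [-0.1, 0, 2.5, 0, -0.7], [-0.1, 0, 3.3, 0, -0.7], [-0.1, 0, 3.9, 0, -0.7], [-0.1, 0, 4.3, 0, -0.7], [-0.1, 0, 4.5, 0, -0.7], [-0.1, 0, 4.5, 0, -0.7], [-0.1, 0, 4.5, 0, -0.7]]]}}

```text
time: 12.55
tcp_pos: [0.5131, -0.125, 0.0748]
tool_rot: [0.647, 0.763, 0.0, 0.001]
force: [-0.6, 0.4, -1.2]
width: 0.0277
gripper_force: 15.0
```

Request:
{"fn": "arm_command", "kwargs": {"rows": [[[0, 0, 0.05, 0, -0.7], [0, 0, 0.1, 0, -0.7], [0, 0, 0.13, 0, -0.7], [0, 0, 0.16, 0, -0.7], [0, 0, 0.16, 0, -0.7], [0, 0, 0.16, 0, -0.7]]]}}

```text
time: 13.05
tcp_pos: [0.5124, -0.1252, 0.0703]
tool_rot: [0.647, 0.763, 0.0, 0.0]
force: [-0.7, 0.7, -1.6]
width: 0.0277
gripper_force: 15.0
```

Request:
{"fn": "arm_command", "kwargs": {"rows": [[[0, 0, 0.03, 0, -0.7], [0, 0, 0.05, 0, -0.7], [0, 0, 0.07, 0, -0.7], [0, 0, 0.07, 0, -0.7]]]}}

```text
time: 13.38
tcp_pos: [0.5125, -0.1252, 0.0689]
tool_rot: [0.647, 0.763, -0.0, 0.0]
force: [-1.2, -0.4, 2.2]
width: 0.0276
gripper_force: 15.0
```

Contact: the force went from -1.6 to +2.2 N. I'll release and rise.

Request:
{"fn": "arm_command", "kwargs": {"rows": [[[0, 0, 0, 0, -0.5], [0, 0, 0, 0, -0.3], [0, 0, 0, 0, -0.1], [0, 0, 0, 0, 0.1], [0, 0, 0, 0, 0.1], [0, 0, 0, 0, 0.1], [0, 0, -0.5, 0, 0.1], [0, 0, -1.3, 0, 0.1], [0, 0, -2.5, 0, 0.1], [0, 0, -3.7, 0, 0.1], [0, 0, -4.7, 0, 0.1], [0, 0, -4.7, 0, 0.1]]]}}

```text
time: 14.38
tcp_pos: [0.5164, -0.1267, 0.1923]
tool_rot: [0.647, 0.763, 0.002, 0.006]
force: [0.2, -0.9, 0.4]
width: 0.0516
gripper_force: 0.0
```

Run:
```python
from h import *
p=g2w(.055,.06); plan(*p,.18,.165+np.pi/2); plan(*p,.18,.165); print(p)
```

```text
rows to go [4.688 3.281 0.496] turn -0.008 | tcp [ 0.5164 -0.1267  0.1923] psi 1.735 F [ 0.2 -0.9  0.4] t 14.38 w 0.0516
rows to go [4.688 3.281 0.496] turn 14.992 | tcp [ 0.5164 -0.1267  0.1923] psi 1.735 F [ 0.2 -0.9  0.4] t 14.38 w 0.0516
[0.57830487 0.00228586]
```

Request:
{"fn": "arm_command", "kwargs": {"rows": [[[-0.5, 0, -0.8, 0, -1], [-1, 0, -1.6, 0, -1], [-1.5, 0, -2.4, 0, -1], [-2, 0, -3.2, 0, -1], [-2.4, 0, -4, 0, -1], [-2.4, 0, -4, 0, -1], [-2.4, 0, -4, 0, -1], [-2.4, 0, -4, 0, -1]]]}}

```text
time: 15.05
tcp_pos: [0.5214, -0.1834, 0.2838]
tool_rot: [0.647, 0.763, -0.0, -0.002]
force: [-0.8, 0.6, 0.6]
width: 0.0022
gripper_force: 0.0
```

```bash
cat > chk.py <<'E'
from h import *
import sys
f=grab('wrist'); save(sys.argv[1],f['frame'])
vv,uu=np.mgrid[0:480:1,0:640:1].reshape(2,-1); P=deproj(f,np.c_[uu,vv])
g=gauge(); c,s=np.cos(g[2]),np.sin(g[2]); L=P.copy(); L[:,:2]=(P[:,:2]-g[:2])@np.array([[c,-s],[s,c]])
def reg(nm,xy,rad,lo,hi,circ=0):
    q=(np.linalg.norm(L[:,:2]-xy,axis=1)<rad)&(L[:,2]>lo)&(L[:,2]<hi)
    if q.sum()>20:
        B=L[q][:,:2].astype(np.float32)*1000; print(nm,q.sum(),'z',L[q][:,2].mean().round(4),cv2.minEnclosingCircle(B) if circ else cv2.minAreaRect(B))
reg('bar',[-.02,.125],.04,.062,.073)
reg('fin',[.055,.005],.05,.09,.1)
reg('handle',[-.03,-.053],.05,.104,.12,1)
reg('foot',[-.03,-.053],.05,.036,.045,1)
q=(abs(L[:,0]+.03)<.02)&(L[:,2]>.046)&(L[:,2]<.052)&(L[:,1]>-.04)&(L[:,1]<.05); 
if q.sum(): print('mjaw y range',L[q][:,1].min(),L[q][:,1].max())
q=(abs(L[:,0]+.03)<.04)&(L[:,2]>.046)&(L[:,2]<.052)&(L[:,1]<-.07)&(L[:,1]>-.14)
if q.sum(): print('fjaw y range',L[q][:,1].min(),L[q][:,1].max())
print(f['s']['time'],f['s']['tcp_pos'])
E
python3 chk.py w4
```

```text
fin 813 z 0.0958 ((54.802406311035156, 12.04493236541748), (14.239294052124023, 33.944610595703125), 89.56458282470703)
handle 897 z 0.1117 ((-29.0607967376709, -54.6307258605957), 13.875452041625977)
foot 1843 z 0.042 ((-30.191049575805664, -65.9823226928711), 41.1804084777832)
mjaw y range -0.03971391172311226 0.02134566930486684
fjaw y range -0.11476991441813031 -0.07051296357431466
15.05 [ 0.52135247 -0.18344648  0.28383019]
```

View pics/w4.png

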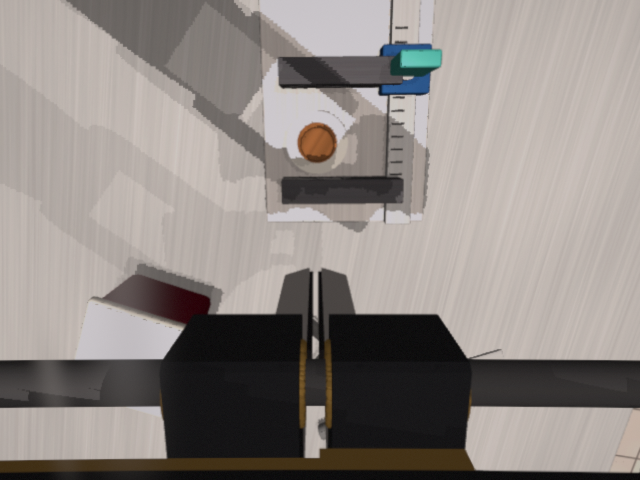

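The tamper stands upright at gauge (-29,-55), handle at pixel (317,142), foot between the jaws. The dial is out of view here, so I'll check its angle numerically from the fixed cameras.

Run:
```python
from h import *
g=gauge()
for n in('top','side'):
    f=grab(n); vv,uu=np.mgrid[0:480,0:640].reshape(2,-1); P=deproj(f,np.c_[uu,vv])
    c,s=np.cos(g[2]),np.sin(g[2]); L=P.copy(); L[:,:2]=(P[:,:2]-g[:2])@np.array([[c,-s],[s,c]])
    q=(np.linalg.norm(L[:,:2]-[-.02,.125],axis=1)<.04)&(L[:,2]>.058)&(L[:,2]<.075)
    if q.sum()>10: print(n,q.sum(),cv2.minAreaRect(L[q][:,:2].astype(np.float32)*1000),uu[q].mean(),vv[q].mean())
p=g2w(.055,.050); plan(*p,.18,.165+np.pi/2)
```

```text
top 100 ((-23.32130241394043, 126.75433349609375), (13.244937896728516, 50.11076354980469), 72.64405822753906) 281.69 268.91
side 117 ((-24.920690536499023, 128.75958251953125), (16.401142120361328, 52.734230041503906), 73.69566345214844) 292.56410256410254 279.78632478632477
rows to go [6.533 3.482 4.156] turn -0.002 | tcp [ 0.5212 -0.1832  0.2838] psi 1.7356 F [ 0.8  1.  -0.3] t 15.2 w 0.0003
```

The bar lies at -17.4° in the gauge frame, -0.303 rad. That gives dial 0.9 + 0.303 = 1.20, the green click. Next I'll push the fin with closed fingers from its +y side.

Request:
{"fn": "arm_command", "kwargs": {"rows": [[[1, 0.5, 0, 0, -1], [2.2, 1.1, 0, 0, -1], [3.4, 1.8, 0.5, 0, -1], [4.6, 2.4, 1.2, 0, -1], [5.6, 3, 2.2, 0, -1], [6.5, 3.5, 3.2, 0, -1], [6.5, 3.5, 4.1, 0, -1], [6.5, 3.5, 4.1, 0, -1], [6.5, 3.5, 4.1, 0, -1], [6.5, 3.5, 4.1, 0, -1]]]}}

```text
time: 16.03
tcp_pos: [0.5823, -0.0101, 0.1843]
tool_rot: [0.647, 0.763, 0.0, 0.0]
force: [-0.3, 0.1, -0.4]
width: 0.0003
gripper_force: 0.0
```

```bash
python3 -c "
from h import *
plan(*g2w(.055,.050),.071,.165+np.pi/2)"
```

```text
rows to go [ 0.116 -0.081  4.53 ] turn -0.011 | tcp [ 0.5823 -0.0101  0.1843] psi 1.7346 F [-0.3  0.1 -0.4] t 16.03 w 0.0003
```

Request:
{"fn": "arm_command", "kwargs": {"rows": [[[0.1, -0.1, 0.8, 0, -1], [0.1, -0.1, 1.8, 0, -1], [0.1, -0.1, 2.8, 0, -1], [0.1, -0.1, 3.7, 0, -1], [0.1, -0.1, 4.3, 0, -1], [0.1, -0.1, 4.5, 0, -1], [0.1, -0.1, 4.5, 0, -1], [-0.3, -0.1, 4.5, 0, -1], [-0.6, -0.1, 4.5, 0, -1], [-0.8, -0.1, 4.5, 0, -1], [-0.8, -0.1, 4.5, 0, -1], [-0.8, -0.1, 4.5, 0, -1]]]}}

```text
time: 17.03
tcp_pos: [0.5836, -0.0308, 0.072]
tool_rot: [0.647, 0.762, 0.0, 0.001]
force: [0.4, 0.0, -0.1]
width: 0.0002
gripper_force: 0.0
```

```bash
cat > p.py <<'E'
from h import *
plan(*g2w(.055,-.003),.071,.165+np.pi/2); s=r.state(); a=.165
print('push force along gauge y (+ = resisting)', round(float(np.dot(s['force'][:2],[-np.sin(a),np.cos(a)])),2), s['wrist_torque'].round(2))
E
python3 p.py
```

```text
rows to go [-1.18   0.01   0.039] turn -0.017 | tcp [ 0.5836 -0.0308  0.072 ] psi 1.734 F [ 0.4  0.  -0.1] t 17.03 w 0.0002
push force along gauge y (+ = resisting) -0.02 [-0.06 -0.08  0.01]
```

Request:
{"fn": "arm_command", "kwargs": {"rows": [[[-0.08, 0, 0, 0, -1], [-0.16, 0, 0, 0, -1], [-0.24, 0, 0, 0, -1], [-0.32, 0, 0, 0, -1], [-0.4, 0, 0, 0, -1], [-0.48, 0, 0, 0, -1], [-0.56, 0, 0, 0, -1], [-0.64, 0, 0, 0, -1], [-0.72, 0, 0, 0, -1], [-0.8, 0, 0, 0, -1]]]}}

```text
time: 17.87
tcp_pos: [0.5863, -0.0497, 0.071]
tool_rot: [0.647, 0.763, 0.0, 0.0]
force: [0.1, 3.3, 2.0]
width: 0.0006
gripper_force: 1.6
```

```bash
python3 p.py
```

```text
rows to go [-0.415  0.027  0.001] turn -0.009 | tcp [ 0.5863 -0.0497  0.071 ] psi 1.7349 F [0.1 3.3 2. ] t 17.87 w 0.0006
push force along gauge y (+ = resisting) 3.26 [ 0.6  -0.11  0.06]
```

Request:
{"fn": "arm_command", "kwargs": {"rows": [[[-0.04, 0, 0, 0, -1], [-0.08, 0, 0, 0, -1], [-0.12, 0, 0, 0, -1], [-0.16, 0, 0, 0, -1], [-0.2, 0, 0, 0, -1], [-0.24, 0, 0, 0, -1], [-0.26, 0, 0, 0, -1], [-0.26, 0, 0, 0, -1]]]}}

```text
time: 18.53
tcp_pos: [0.5874, -0.0561, 0.071]
tool_rot: [0.647, 0.763, 0.0, 0.0]
force: [0.9, 4.8, 2.5]
width: 0.0004
gripper_force: 1.9
```

```bash
python3 p.py
```

```text
rows to go [-0.158  0.026  0.001] turn -0.009 | tcp [ 0.5874 -0.0561  0.071 ] psi 1.7348 F [0.9 4.8 2.5] t 18.53 w 0.0004
push force along gauge y (+ = resisting) 4.63 [ 0.64 -0.3   0.06]
```

Request:
{"fn": "arm_command", "kwargs": {"rows": [[[-0.02, 0, 0, 0, -1], [-0.04, 0, 0, 0, -1], [-0.06, 0, 0, 0, -1], [-0.08, 0, 0, 0, -1], [-0.08, 0, 0, 0, -1]]]}}

```text
time: 18.95
tcp_pos: [0.5875, -0.0569, 0.071]
tool_rot: [0.647, 0.763, 0.001, -0.001]
force: [1.2, 6.7, 3.4]
width: 0.0004
gripper_force: 3.3
```

Request:
{"fn": "arm_command", "kwargs": {"rows": [[[-0.02, 0, 0, 0, -1], [-0.04, 0, 0, 0, -1], [-0.04, 0, 0, 0, -1]]]}}

```text
time: 19.2
tcp_pos: [0.5876, -0.0573, 0.0711]
tool_rot: [0.647, 0.763, 0.001, -0.001]
force: [0.2, 8.1, 5.1]
width: 0.0005
gripper_force: 4.0
```

Request:
{"fn": "arm_command", "kwargs": {"rows": [[[-0.02, 0, 0, 0, -1], [-0.04, 0, 0, 0, -1], [-0.04, 0, 0, 0, -1]]]}}

```text
time: 19.45
tcp_pos: [0.5876, -0.0577, 0.071]
tool_rot: [0.647, 0.763, 0.001, -0.001]
force: [0.0, 9.0, 4.4]
width: 0.0005
gripper_force: 4.7
```

```bash
python3 p.py
```

```text
rows to go [-0.093  0.027  0.001] turn -0.008 | tcp [ 0.5876 -0.0577  0.071 ] psi 1.7349 F [0.  9.  4.4] t 19.45 w 0.0005
push force along gauge y (+ = resisting) 8.89 [ 1.63 -0.19  0.12]
```

Force now rises about 2.5 N/mm, the jaw-spring stiffness, so the foot is against both jaws at about 9 N in total. I'll back off, lift away and check.

Request:
{"fn": "arm_command", "kwargs": {"rows": [[[0.05, 0, 0, 0, -1], [0.15, 0, 0, 0, -1], [0.4, 0, 0, 0, -1], [0.8, 0, 0, 0, -1], [0.8, 0, -1, 0, -1], [0.8, 0, -2.2, 0, -1], [0.8, 0, -3.5, 0, -1], [0.8, 0, -4.8, 0, -1], [0.8, 0, -6, 0, -1], [0.8, 0, -7.2, 0, -1], [0.8, 0, -8.2, 0, -1], [0.8, 0, -8.5, 0, -1]]]}}

```text
time: 20.45
tcp_pos: [0.5863, -0.0407, 0.2884]
tool_rot: [0.647, 0.763, 0.001, 0.004]
force: [0.1, 0.1, 0.4]
width: 0.0004
gripper_force: 0.0
```

Request:
{"fn": "arm_command", "kwargs": {"rows": [[[-1, -0.5, 0, 0, -1], [-2.2, -1.1, 0, 0, -1], [-3.4, -1.7, 0, 0, -1], [-4.6, -2.3, 0, 0, -1], [-5.8, -2.9, 0, 0, -1], [-6.6, -3.4, 0, 0, -1], [-6.6, -3.4, 0, 0, -1], [-6.6, -3.4, 0, 0, -1], [-6.6, -3.4, 0, 0, -1], [-6.6, -3.4, 0, 0, -1]]]}}

```text
time: 21.28
tcp_pos: [0.5276, -0.2156, 0.2827]
tool_rot: [0.646, 0.763, -0.0, -0.001]
force: [0.1, -0.1, -0.3]
width: 0.0001
gripper_force: 0.0
```

```bash
python3 chk.py w5
python3 - <<'E'
from h import *
f=load('wrist'); save('w5c',cv2.resize(f['frame'][0:250,220:470],None,fx=2.4,fy=2.4,interpolation=cv2.INTER_CUBIC))
E
```

```text
fin 862 z 0.0957 ((54.78846740722656, -16.568819046020508), (15.050894737243652, 33.964786529541016), 89.69481658935547)
handle 961 z 0.1117 ((-28.921960830688477, -59.87055587768555), 13.823966979980469)
foot 1975 z 0.042 ((-25.406740188598633, -51.77381896972656), 44.621219635009766)
mjaw y range -0.03021561121420272 -0.006758494424316569
fjaw y range -0.11317374917002473 -0.07086633563986192
21.2833 [ 0.52764266 -0.21557928  0.28267376]
```

View pics/w5c.png

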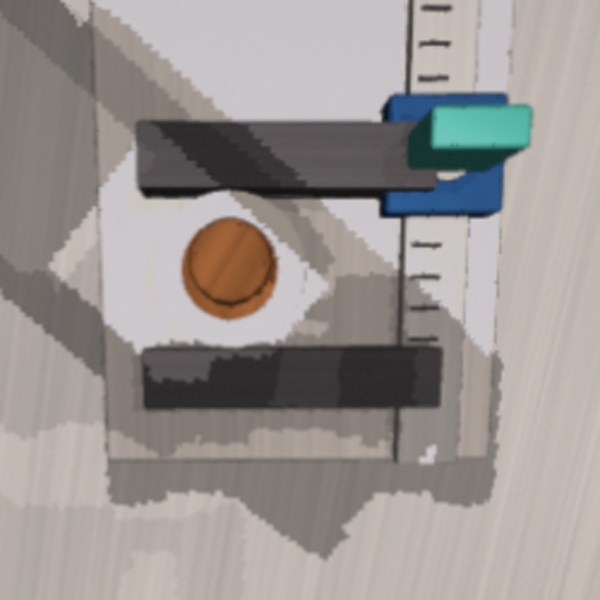

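The close view shows the foot touching both jaws, near (230,193) and (230,345), with the moving jaw square and the handle upright at (229,265). The tamper is at gauge y = -59.9 mm and the moving face at -30.2 mm, so the 60 mm foot is gripped.

```bash
python3 -c "
from rig import r
print(r.sign_off())"
```

```text
the job is handed in; nothing more can be done
None
```

The job is done and handed in after about 21 s: the dial is on green, the round tamper is upright and held snugly between both jaws with the moving jaw square (push about 9 N in total), and nothing else on the bench was touched.

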